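# Roll the lidded canisters onto the pick-up line

## Robot

A 6-joint arm with a two-finger parallel gripper is mounted at the origin on the work surface. World frame = base frame: x ahead of the robot, y to its left, z up, the work surface at z = 0. Lengths are in mm, angles in rad, forces in N, time in s.
With the tool pointing down it reaches from about 325 to 850 mm from the base axis. Payload 4.4 kg.
Tool frame: the origin (TCP) lies midway between the tips of the shut fingers; the grasp point (between the pads) lies 19 mm behind it; z points along the fingers, y is the line along which they close (so a half turn about z gives the same grasp; the last joint's range is limited). The gripper opens to 94 mm and grips with 3 to 60 N. Pads are 16 mm wide; open, the fingers measure 119 mm over their backs; the gripper's body (75 mm by 177 mm) begins 78 mm behind the grasp point.
Start: joints at [-1.347, 0.207, 1.542, -0, 1.393, -0.15], TCP at [210.488, -535.091, 205.447] pointing down, gripper open.
Joint ranges: [-2.73, 2.73], [-0.86, 2.22], [0.23, 2.46], [-1.11, 4.25], [0.08, 2.63], [-2.82, 2.82]. Speed limits (rad/s): [2.79, 2.79, 3.14, 3.14, 3.14, 3.14].

## Interface

Orientations are given as a unit quaternion [x, y, z, w].
In Python, from rig import r, camera, camera_model, regions_of, pinpoint gives the robot as it stands. The module is installed in compiled form; this text tells all that it offers.
- The arm moves only by the tool move_arm, never from a script. Its argument "deltas" is a list of rows, each a list of 3 entries, a list of its own where there are three numbers: the opening, from -1 (shut) to 1 (fully open), then the shift along the tool's x, y, z in units of 12 cm (1.0 is 12 cm), then the turn, a rotation vector about the tool's x, y, z in units of 0.5 rad (1.0 is 0.5 rad). A call has 1 to 12 rows; each row shifts and turns the commanded pose from where the row before left it, along the tool's axes as they then stand; what a row does not reach is not made up. A row lasts 1/8 s, in which the tool goes at most 62.5 mm and 10.7 degrees, less where a joint would pass 70% of its speed; a pose out of reach is approached as far as the arm can. A call with a number of a shift or a turn outside -1 to 1 is refused whole. A call with a gripper value outside its range is refused whole. The fingers move at their own pace and stop on an object; the grip force is fixed at half the most. Time passes only in rows, so rows that do not move let the fingers close. It gives the time, the measured TCP pose, the force, the opening and the grip force at its end, in the units of the state.
- r.get_state(): the state, without advancing time (a new reading comes with each control period).
- camera(name): name is "side" or "top"; returns the picture (480x640x3 uint8, blue, green, red); there is no depth.
- camera_model(name): a dict with "camera_matrix" (3x3 intrinsics, pixels), "dist" ([k1, k2, p1, p2, k3] as OpenCV has them; the pictures are not rectified), "cam_to_world" (4x4, takes a point from camera to world coordinates). Camera axes: x right, y down, z forward; pixel columns grow to the right and rows downward; lengths in mm; the calibration is good to about 2 mm. A picture is of the moment at which its call begins. camera_model takes no time and is no camera call.
- r.close_job(): hands the job in; it is judged then, once.
Trained networks look in the newest picture that a camera, given by its name, has taken for a name from the list of things; names that differ only in an ending like _2 or _b are one class to them, and where a whole thing is asked for, a point or a joint stands for the part that bears it (a point fixed in the world has none). Each returns a list of dicts, best first, with "confidence" (0 to 1); they miss things now and then, are a little off and sometimes report something else, mostly with a low value. They report only what shows in the picture. A call takes as long as a camera call. They do not tell look-alikes from the thing itself.
- regions_of(thing, camera): "pixels" (480x640 bool, what is visible of it) and "position" ([column, row] in pixels, amid what is visible of it).
- pinpoint(thing, camera): "position" ([column, row] in pixels: a listed point, or the origin of a listed thing).
The state is a dict: "time": time; "joint_pos": joint angles; "qd": joint speeds; "tau": joint torques, N m; "ee_pos": TCP position; "tool_rot": TCP orientation; "contact_force": force on the tool from outside, world axes, zero at the start; "torque": the same for the moment, N m; "width": finger opening in mm; "finger_force": force on a finger pad.
Only numpy, scipy, OpenCV 4.12 (cv2) and the standard library are available. Lean on these libraries where they do the work, as an engineer would, in place of code of your own. Each camera call takes 0.05 s, during which the arm holds its last target. There are 200 camera calls.

## Task

Two lidded film canisters are lying on their sides on the grey rubber mat beside the press, one on each side of the white line. With the fingertips, roll each one across the mat until it rests lengthwise right over the line, the line coming out at the middle of both its ends, so that both lie in a row and can be found in the dark. Just push them along so that they roll - do not grasp, drag or lift them - and leave the standing canisters and everything else where they are.

Things in the scene. Friction and masses are not known exactly. Their poses are not given: they have to be found in the camera images.
- long_can: film canister LYING on the mat: smooth grey aluminium cylinder, 36 mm diameter, 70 mm long, 40 to 105 g. Origin at its centre, 22 mm above the worktop; x is its long axis (y, z turn as it rolls). Starts 55 to 80 mm from the line, up to 0.08 rad askew. Rolls easily pushed from behind at mid-height or up to 6 mm higher (higher up a fingertip wedges it); let go at 35 mm/s it runs on 1 mm, at 100 mm/s 7 mm
- short_can: film canister LYING on the mat: smooth grey aluminium cylinder, 36 mm diameter, 54 mm long, 40 to 105 g. Origin at its centre, 22 mm above the worktop; x is its long axis (y, z turn as it rolls). Starts 55 to 80 mm from the line, up to 0.08 rad askew. Rolls easily pushed from behind at mid-height or up to 6 mm higher (higher up a fingertip wedges it); let go at 35 mm/s it runs on 1 mm, at 100 mm/s 7 mm
- line (a point): middle of the white line, on the mat's upper face 4 mm above the worktop. The line is flat, 4 mm wide, 240 mm long, along this frame's y (120 mm each way); x points across it, the way the canisters roll; z up. The mat is fixed grey rubber, 4 mm thick, reaching 145 mm each way in x, 135 mm in +y, 210 mm in -y
- stand0: bystander: aluminium film canister standing upright on the mat, 36 mm diameter, 70 mm tall, one of a row of three near the mat's end on the -y side of line; origin at the centre of its underside, z up. Leave it alone
- stand1: bystander: aluminium film canister standing upright on the mat, 36 mm diameter, 70 mm tall, one of a row of three near the mat's end on the -y side of line; origin at the centre of its underside, z up. Leave it alone
- stand2: bystander: aluminium film canister standing upright on the mat, 36 mm diameter, 54 mm tall, one of a row of three near the mat's end on the -y side of line; origin at the centre of its underside, z up. Leave it alone
- eyecup: bystander: black rubber eyecup on the mat, a flared open ring 42 mm across and 26 mm high; origin at the centre of its underside. Leave it alone
- filter_ring: bystander: blue anodised filter ring lying flat on the mat, 54 mm outside diameter, 7 mm high; origin at the centre of its underside. Leave it alone
- lens_dish: bystander: white porcelain lens dish on the worktop, 110 mm across, 28 mm high; origin at the centre of its underside. Leave it alone
- loupe: bystander: black loupe standing on the worktop, 44 mm in diameter, 52 mm high; origin at the centre of its underside. Leave it alone
Things that resemble listed ones, but are neither listed nor needed, are in the scene too. Leave any red look-alike of the short_can alone. Leave any orange look-alike of the long_can alone.

How it is judged:
By the outcome, as a careful person would: the job done as asked, in the order asked, and still so for the second after the job is handed in, with the robot touching nothing.
It also fails if it takes over 56 s, if anything falls off the work surface, if the arm or the gripper's body presses on something with over 40 N, if the wrist force passes 120 N, or if a joint passes its speed limit or range.

## Working session

There is one attempt and no reset: what is moved stays moved. The work goes in short steps, Python scripts to look and compute and a tool call to move; the robot and the scene stay as the last step left them, time stands still between calls to the robot, and variables do not carry over. Pictures are saved under pics/ and viewed, at most 10 in all, crops included, and the job is handed in when it is done.

Besides the shell and the picture viewer there is one more tool, called after "Emit:" as name([rows], argument=value, ...), one row to a line, values as JSON. move_arm: Moves the arm, as the interface text tells. Its arguments: {"type":"object","properties":{"deltas":{"type":"array","items":{"type":"array"}}},"required":["deltas"]}

```bash
mkdir -p pics; cat > h.py <<'E'
import numpy as np, cv2
from rig import r, camera, camera_model, regions_of, pinpoint
def ray(cam,px):
    m=camera_model(cam);K=np.array(m["camera_matrix"]);d=np.array(m["dist"]);T=np.array(m["cam_to_world"])
    p=cv2.undistortPoints(np.array(px,float).reshape(-1,1,2),K,d).reshape(-1,2)
    v=np.c_[p,np.ones(len(p))]@T[:3,:3].T
    return T[:3,3],v
def atz(cam,px,z):
    o,v=ray(cam,px); return o+v*((z-o[2])/v[:,2])[:,None]
def proj(cam,P):
    m=camera_model(cam);W=np.linalg.inv(np.array(m["cam_to_world"]))
    return cv2.projectPoints(np.array(P,float).reshape(-1,3),cv2.Rodrigues(W[:3,:3])[0],W[:3,3],np.array(m["camera_matrix"]),np.array(m["dist"]))[0].reshape(-1,2)
E
python3 - <<'E'
from h import *
for c in("top","side"):
    cv2.imwrite(f"pics/{c}0.png",camera(c))
    print(c,np.round(np.array(camera_model(c)["cam_to_world"])[:3,3]))
    for t,z in(("long_can",22),("short_can",22),("line",4),("stand0",0),("eyecup",4),("filter_ring",4)):
        for d in pinpoint(t,c)[:4]: print(c,t,np.round(d["position"]),round(d["confidence"],2),np.round(atz(c,[d["position"]],z)[0]))
E
```

```text
top [ 329.   32. 1106.]
top long_can [342. 246.] 0.75 [513. -59.  22.]
top long_can [251. 273.] 0.68 [451. 133.  22.]
top short_can [503. 227.] 0.96 [ 565. -413.   22.]
top short_can [382. 183.] 0.78 [ 657. -146.   22.]
top line [363. 216.] 0.77 [ 585. -106.    4.]
top stand0 [441. 204.] 0.88 [ 618. -283.    0.]
top stand0 [432. 177.] 0.88 [ 681. -264.    0.]
top stand0 [442. 244.] 0.69 [ 528. -284.    0.]
top stand0 [397. 247.] 0.35 [ 517. -184.    0.]
top eyecup [327. 181.] 0.51 [664. -25.   4.]
top filter_ring [401. 246.] 0.45 [ 521. -192.    4.]
side [ 306.  853. 1077.]
side long_can [340. 292.] 0.64 [450. 124.  22.]
side long_can [333. 237.] 0.49 [517. -62.  22.]
side long_can [314. 233.] 0.29 [575. -62.  22.]
side short_can [294. 206.] 0.54 [ 664. -154.   22.]
side line [312. 231.] 0.56 [586. -82.   4.]
side line [338. 423.] 0.37 [372. 457.   4.]
side stand0 [350. 187.] 0.7 [ 524. -305.    0.]
side stand0 [320. 184.] 0.7 [ 619. -294.    0.]
side stand0 [303. 183.] 0.68 [ 677. -283.    0.]
side eyecup [279. 241.] 0.47 [669. -18.   4.]
side filter_ring [301. 185.] 0.62 [ 678. -268.    4.]
side filter_ring [345. 212.] 0.52 [ 512. -185.    4.]
```

View pics/top0.png

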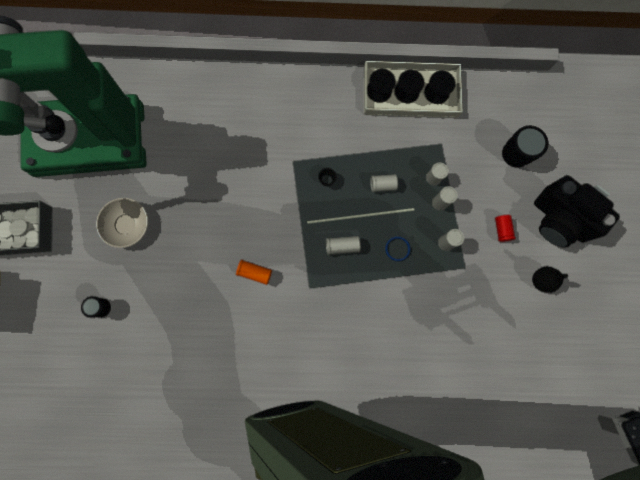

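View pics/side0.png

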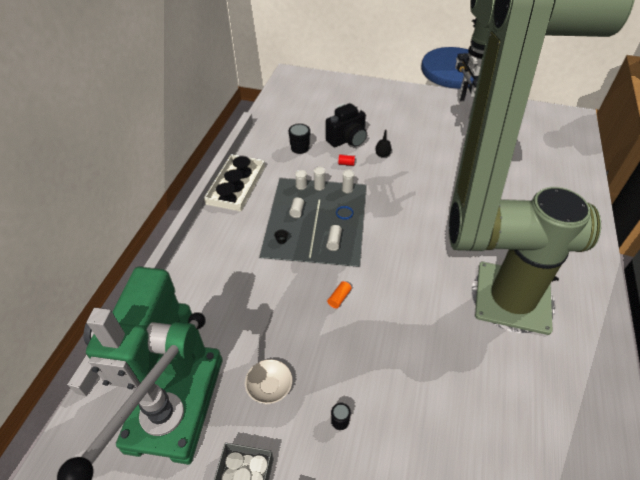

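The top view shows grey cans lying at (343,246), the longer one, and (384,184), the shorter one. They are on either side of the line, which runs (308,221)–(413,210). The orange can at (254,271) and the red one at (505,228) lie off the mat, so they are the look-alikes. Next I measure both cans and confirm them in a crop.

```bash
cat >> h.py <<'E'
from scipy.optimize import least_squares
def seg(cam,boxc,half,thr=125):
    img=camera(cam); g=img.min(2); x,y=map(int,boxc)
    m=np.zeros(g.shape,np.uint8); s=np.s_[y-half:y+half,x-half:x+half]; m[s]=(g[s]>thr)
    n,l,st,c=cv2.connectedComponentsWithStats(m); k=1+np.argmax(st[1:,4]); return (l==k),img
def mask_of(thing,cam,near):
    b=[d for d in regions_of(thing,cam) if np.hypot(*(np.array(d["position"])-near))<15]
    return b[0]["pixels"].astype(np.uint8) if b else None
def line_top():
    g=camera("top")[:,:,:].min(2).astype(float); return g
def fit_can(masks,L,p0):
    # masks: {cam:mask}; fit x,y,yaw of lying cylinder, by silhouette hull vs. mask (rendered IoU via moments+edges)
    a=np.linspace(0,2*np.pi,40)
    def hull(cam,p):
        u=np.array([np.cos(p[2]),np.sin(p[2]),0]);v=np.array([-u[1],u[0],0])
        P=[np.array([p[0],p[1],22])+s*L/2*u+18*(np.cos(t)*v+np.sin(t)*np.array([0,0,1])) for s in(-1,1) for t in a]
        return cv2.convexHull(proj(cam,P).astype(np.float32))
    def f(p):
        e=[]
        for cam,m in masks.items():
            h=hull(cam,p); M=cv2.moments(h); N=cv2.moments(m,True)
            c=lambda M:np.array([M["m10"]/M["m00"],M["m01"]/M["m00"]])
            ang=lambda M:.5*np.arctan2(2*M["mu11"],M["mu20"]-M["mu02"])
            d=ang(M)-ang(N); d=(d+np.pi/2)%np.pi-np.pi/2
            e+=list(c(M)-c(N))+[10*d]
        return e
    q=least_squares(f,p0,x_scale=[10,10,.1],diff_step=1e-3); return q.x,np.round(f(q.x),2)
E
cat > m.py <<'E'
from h import *
import sys
def lineframe():
    img=camera("top"); g=img.min(2); m=np.zeros_like(g); m[205:228,300:420]=(g[205:228,300:420]>95)
    ys,xs=np.nonzero(m); P=atz("top",np.c_[xs,ys],4)[:,:2]
    c=P.mean(0); w,v=np.linalg.eigh(np.cov((P-c).T)); d=v[:,1]; d=d*np.sign(d[1])
    s=(P-c)@d; return c+d*(s.max()+s.min())/2,d,s.max()-s.min(),img
if __name__=="__main__":
    c,d,l,img=lineframe(); print("line",c,d,l,"yaw y-axis",np.arctan2(d[1],d[0]))
    for t,L,n in(("long_can",70,[513,-59]),("short_can",54,[657,-146])):
        for cams in(("top",),("top","side")):
            M={k:mask_of(t,k,proj(k,[*n,22])[0]) for k in cams}
            M={k:v for k,v in M.items() if v is not None}
            p,e=fit_can(M,L,[*n,1.5]); q=p[:2]-c; nx=np.array([d[1],-d[0]])
            print(t,list(M),p,"across",q@nx,"along",q@d,"askew",p[2]-np.arctan2(d[1],d[0]),e,[int(v.sum()) for v in M.values()])
    for nme,z in(("stand0",4),("filter_ring",4),("eyecup",4)):
        for dd in pinpoint(nme,"top")[:3]:
            q=atz("top",[dd["position"]],z)[0,:2]-c; print(nme,q@nx,q@d)
    cv2.imwrite("pics/crop1.png",cv2.resize(img[140:295,285:475],None,fx=4,fy=3.8,interpolation=cv2.INTER_CUBIC)[:600])
E
python3 m.py; python3 -c "
from rig import r;print(r.get_state())"
```

```text
line [585.04239906 -92.89201492] [-0.15277388  0.98826117] 255.8821149361957 yaw y-axis 1.7241708196451782
long_can ['top'] [516.33910924 -60.64368063   1.72522819] across -62.97009063940771 along 42.365844510643186 askew 0.0010573690374455769 [0. 0. 0.] [537]
long_can ['top', 'side'] [515.57076175 -60.74780592   1.69857873] across -63.74532625275965 along 42.38032495869879 askew -0.025592086615382925 [ 0.05  0.36  0.26 -0.48 -0.06 -0.21] [537, 271]
short_can ['top'] [ 658.9309367  -148.83525219    1.66123957] across 64.47450754736987 along -66.57476749495265 askew -0.06293124862733412 [ 0. -0.  0.] [426]
short_can ['top', 'side'] [ 657.98093941 -149.47697326    1.65976871] across 63.43762389653012 along -67.06382074086221 askew -0.06440210784831746 [ 0.29  0.42  0.01 -0.66  0.33 -0.02] [426, 213]
stand0 -2.499676865477646 -188.51630337119795
stand0 -84.36943182014578 -177.14812537098572
stand0 64.72360408472674 -180.00902725944331
filter_ring -83.20786067147729 -85.53885531519154
filter_ring 72.4642295694119 -178.85288483850778
eyecup 97.20604243247215 55.21848607116755
eyecup 41.43399349598773 506.0846269240759
{'time': 1.2, 'joint_pos': array([-1.34650539e+00,  2.06641846e-01,  1.54150921e+00, -5.13526204e-06,
        1.39350804e+00, -1.50482980e-01]), 'qd': array([ 7.27001079e-04, -1.27746306e-03,  6.87248374e-04, -3.12375366e-04,
       -1.05991690e-03, -7.24203112e-06]), 'tau': array([ 8.05792079e-04, -3.70881557e+01, -2.81765074e+01,  6.98517007e-02,
        2.75148283e-02, -1.20344438e-05]), 'ee_pos': array([ 210.48063699, -535.08169948,  205.41850394]), 'tool_rot': array([ 9.82494293e-01,  1.86292680e-01, -3.75146207e-06, -3.31079571e-05]), 'contact_force': array([ 0.9112018 ,  0.85860677, -0.83553954]), 'torque': array([ 0.03360846,  0.00164897, -0.05331935]), 'finger_force': 0.0, 'width': 94.10178425112184}
```

View pics/crop1.png

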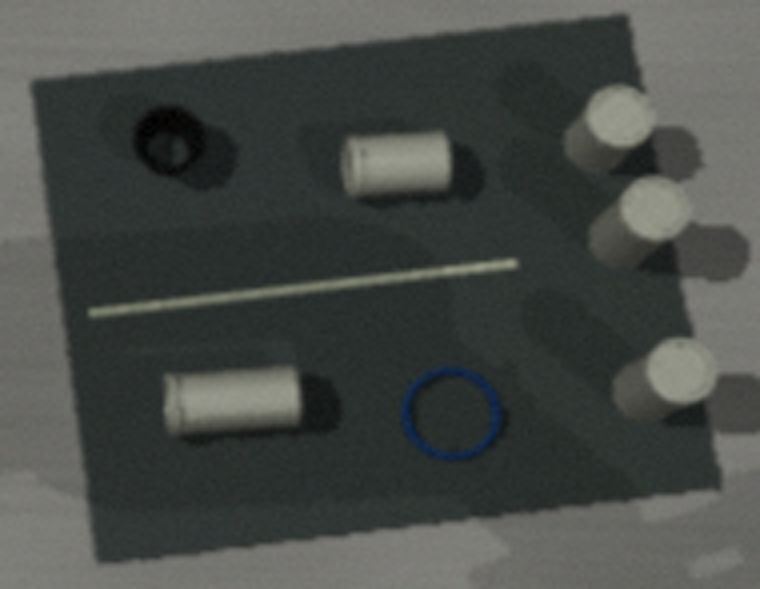

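The crop confirms both grey cans: the long one at crop (232,402) and the short one at (398,163). The eyecup, the blue ring and the three standing cans are clear of both rolling paths. The measured line length is off (256 mm, not 240 mm), so I'll refit it robustly and work out the first move.

```bash
cat > m2.py <<'E'
from h import *
def lineframe(n=3):
    g=np.mean([camera("top").min(2).astype(float) for _ in range(n)],0); P=[];X=[];W=[]
    for x in range(300,422):
        y0=221.9-(x-308)*.1203; r_=np.arange(int(y0)-4,int(y0)+6); v=g[r_,x]; v=np.clip(v-np.median(v)-12,0,None)
        if v.sum()>25: P.append([x,(v*r_).sum()/v.sum()])
    P=atz("top",P,4)[:,:2]
    vx,vy,x0,y0=cv2.fitLine(P.astype(np.float32),cv2.DIST_HUBER,0,.01,.01).ravel()
    d=np.array([vx,vy])*np.sign(vy); c=np.array([x0,y0]); s=(P-c)@d
    return c+d*(s.max()+s.min())/2,d,s.max()-s.min(),np.std((P-c)@[d[1],-d[0]])
def inline(p,c,d): q=np.array(p[:2])-c; return np.array([q@[d[1],-d[0]],q@d])
def world(a,b,c,d): return c+a*np.array([d[1],-d[0]])+b*d
E
python3 - <<'E'
from m2 import *
from scipy.spatial.transform import Rotation as R
c,d,l,s=lineframe(); yaw=np.arctan2(d[1],d[0]); print(c,d,l,s,yaw-np.pi/2); np.save("line.npy",np.r_[c,d])
L=np.array([516.0,-60.7]);S=np.array([658.5,-149.2]); print("long",inline(L,c,d),"short",inline(S,c,d))
S0=r.get_state(); Rt=R.from_quat(S0["tool_rot"]); x=Rt.as_matrix()[:,0]
print("turn tool z (units)", (np.arctan2(x[1],x[0])-(yaw-np.pi/2))/.5)
a,b=inline(L,c,d); T=np.r_[world(a-38,b,c,d),100]
print("target",T,"tool shift units now",Rt.inv().apply(T-S0["ee_pos"])/120)
R2=R.from_matrix(np.c_[[d[1],-d[0],0],[-d[0],-d[1],0],[0,0,-1]]); print("units after turn",R2.inv().apply(T-S0["ee_pos"])/120)
E
```

```text
[ 586.40217942 -102.15269632] [-0.15198499  0.9883828 ] 240.8566827832259 0.12615883780416778 0.15257621
long [-63.28411675  51.67120725] short [ 64.10976299 -57.45853302]
turn tool z (units) 0.444442379032276
target [478.44145096 -66.47542842 100.        ] tool shift units now [ 3.50764579 -2.81659627  0.87861995]
units after turn [ 2.80059987 -3.52043082  0.87862034]
```

Emit:
move_arm([
  [-0.15, [0, 0, 0], [0, 0, 0.222]],
  [-0.15, [0, 0, 0], [0, 0, 0.222]],
  [-0.15, [0.28, -0.352, 0], [0, 0, 0]],
  [-0.15, [0.28, -0.352, 0], [0, 0, 0]],
  [-0.15, [0.28, -0.352, 0], [0, 0, 0]],
  [-0.15, [0.28, -0.352, 0], [0, 0, 0]],
  [-0.15, [0.28, -0.352, 0], [0, 0, 0]],
  [-0.15, [0.28, -0.352, 0], [0, 0, 0]],
  [-0.15, [0.28, -0.352, 0], [0, 0, 0]],
  [-0.15, [0.28, -0.352, 0], [0, 0, 0]],
  [-0.15, [0.28, -0.352, 0], [0, 0, 0]],
  [-0.15, [0.28, -0.352, 0], [0, 0, 0]],
])

```text
time: 2.85
ee_pos: [479.1, -64.9, 205.8]
tool_rot: [0.997, 0.076, 0.0, 0.0]
contact_force: [0.7, -0.4, -0.1]
width: 40.2
finger_force: 0.0
```

Emit:
move_arm([
  [-0.15, [0, 0, 0.3], [0, 0, 0]],
  [-0.15, [0, 0, 0.3], [0, 0, 0]],
  [-0.15, [0, 0, 0.3], [0, 0, 0]],
  [-0.15, [0, 0, 0.3], [0, 0, 0]],
  [-0.15, [0, 0, 0.25], [0, 0, 0]],
  [-0.15, [0, 0, 0.12], [0, 0, 0]],
  [-0.15, [0, 0, 0], [0, 0, 0]],
  [-0.15, [0, 0, 0], [0, 0, 0]],
])

```text
time: 3.85
ee_pos: [479.6, -66.9, 18.3]
tool_rot: [0.997, 0.076, 0.001, 0.0]
contact_force: [0.2, -0.3, 0.2]
width: 40.0
finger_force: 0.0
```

```bash
python3 - <<'E'
from m2 import *
l=np.load("line.npy");s=r.get_state();print(s["time"],s["ee_pos"],s["tool_rot"],inline(s["ee_pos"],l[:2],l[2:]),s["width"],s["contact_force"])
cv2.imwrite("pics/t2.png",cv2.resize(camera("top")[140:295,285:475],None,fx=4,fy=3.8,interpolation=cv2.INTER_CUBIC)[:600])
E
```

```text
3.85 [479.5527001  -66.89503474  18.26872917] [9.97080985e-01 7.63409446e-02 1.15557860e-03 4.84205749e-04] [-100.24955396   51.08758386] 39.9960051235827 [ 0.21880493 -0.25881358  0.18876467]
```

View pics/t2.png

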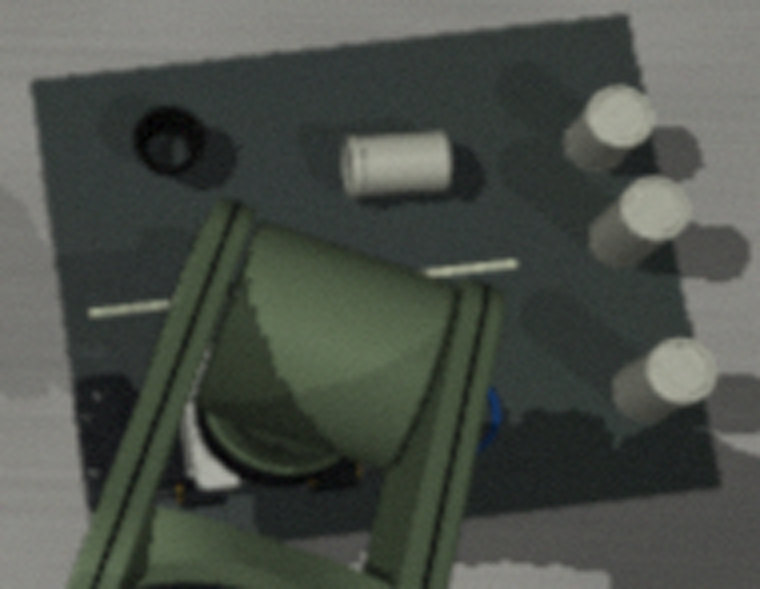

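The arm hides the long can from the top camera, but the tool is where planned, 37 mm behind the can axis. I'll roll it slowly.

Emit:
move_arm([
  [-0.15, [0, 0, 0.025], [0, 0, 0]],
  [-0.15, [0.03, 0, 0], [0, 0, 0]],
  [-0.15, [0.03, 0, 0], [0, 0, 0]],
  [-0.15, [0.03, 0, 0], [0, 0, 0]],
  [-0.15, [0.03, 0, 0], [0, 0, 0]],
  [-0.15, [0.03, 0, 0], [0, 0, 0]],
  [-0.15, [0.03, 0, 0], [0, 0, 0]],
  [-0.15, [0.03, 0, 0], [0, 0, 0]],
  [-0.15, [0.03, 0, 0], [0, 0, 0]],
  [-0.15, [0.03, 0, 0], [0, 0, 0]],
  [-0.15, [0.03, 0, 0], [0, 0, 0]],
  [-0.15, [0.03, 0, 0], [0, 0, 0]],
])

```text
time: 5.4
ee_pos: [517.7, -60.4, 14.0]
tool_rot: [0.997, 0.076, 0.0, -0.0]
contact_force: [-0.2, -0.8, 0.3]
width: 39.8
finger_force: 0.0
```

Emit:
move_arm([
  [-0.15, [0.03, 0, 0], [0, 0, 0]],
  [-0.15, [0.03, 0, 0], [0, 0, 0]],
  [-0.15, [0.03, 0, 0], [0, 0, 0]],
  [-0.15, [0.03, 0, 0], [0, 0, 0]],
  [-0.15, [0.03, 0, 0], [0, 0, 0]],
  [-0.15, [0.02, 0, 0], [0, 0, 0]],
  [-0.15, [0, 0, 0], [0, 0, 0]],
  [-0.15, [0, 0, 0], [0, 0, 0]],
])

```text
time: 6.4
ee_pos: [537.4, -57.3, 14.0]
tool_rot: [0.997, 0.076, -0.0, -0.0]
contact_force: [-0.3, 0.3, -0.1]
width: 40.2
finger_force: 0.0
```

```bash
python3 - <<'E'
from m2 import *
l=np.load("line.npy");c,d=l[:2],l[2:];s=r.get_state();print(s["time"],s["ee_pos"],inline(s["ee_pos"],c,d),s["contact_force"])
for k in("top","side"):
    im=camera(k);cv2.imwrite(f"pics/{k}3.png",im)
    for q in pinpoint("long_can",k)[:3]: print(k,q["confidence"],q["position"],inline(atz(k,[q["position"]],22)[0],c,d))
a=cv2.imread("pics/side3.png")[170:270,255:375];b=cv2.imread("pics/top3.png")[150:290,290:430]
f=lambda m:cv2.resize(m,(400,400),interpolation=cv2.INTER_CUBIC)
cv2.imwrite("pics/both3.png",np.hstack([f(a),f(b)]))
E
```

```text
6.4 [537.43779226 -57.31352432  13.9853629 ] [-41.58067779  51.76011898] [-0.34796193  0.34573071 -0.14614007]
top 0.77 [251.6, 274.5] [-102.41769167  252.90988493]
side 0.7 [316.4, 236.5] [-13.58556166  54.37218219]
side 0.64 [339.2, 292.8] [-97.85955061 245.8407141 ]
```

View pics/both3.png

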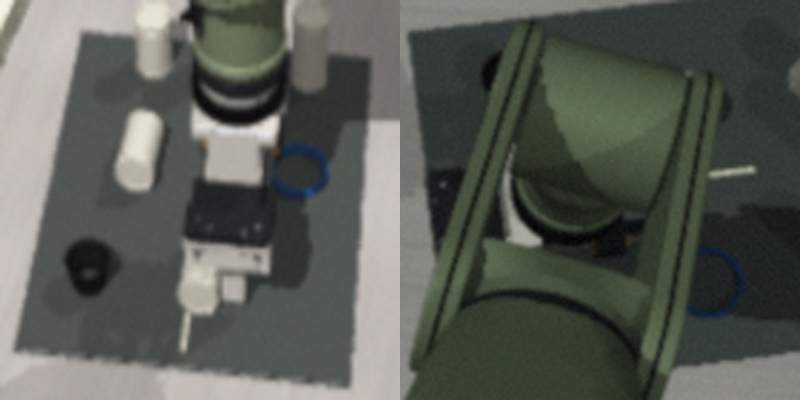

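The side view shows the long can, at about (317,236) in the full frame, rolling ahead of the finger with its end just short of the line. I'll push a bit more, then back off so the top camera can see it.

Emit:
move_arm([
  [-0.15, [0.025, 0, 0], [0, 0, 0]],
  [-0.15, [0.025, 0, 0], [0, 0, 0]],
  [-0.15, [0.025, 0, 0], [0, 0, 0]],
  [-0.15, [0.015, 0, 0], [0, 0, 0]],
  [-0.15, [0, 0, 0], [0, 0, 0]],
  [-0.15, [0, 0, 0], [0, 0, 0]],
  [-0.15, [-0.05, 0, 0], [0, 0, 0]],
  [-0.15, [-0.1, 0, 0], [0, 0, 0]],
  [-0.15, [-0.35, 0, -0.2], [0, 0, 0]],
  [-0.15, [-0.35, 0, -0.3], [0, 0, 0]],
  [-0.15, [-0.35, 0, -0.3], [0, 0, 0]],
  [-0.15, [-0.35, 0, -0.2], [0, 0, 0]],
])

```text
time: 8.1
ee_pos: [362.9, -84.2, 135.2]
tool_rot: [0.997, 0.076, 0.001, 0.001]
contact_force: [0.4, -1.2, 0.2]
width: 40.0
finger_force: 0.0
```

```bash
cat > look.py <<'E'
from m2 import *
import sys
l=np.load("line.npy");c,d=l[:2],l[2:];s=r.get_state();print(s["time"],s["ee_pos"],inline(s["ee_pos"],c,d))
y=np.arctan2(d[1],d[0])
def meas(t):
    L={"long_can":70,"short_can":54}[t]
    for k in("top","side"):
        for q in regions_of(t,k):
            p=inline(atz(k,[q["position"]],22)[0],c,d)
            if abs(p[0])<90 and abs(p[1])<95 and (p[1]>0)==(t=="long_can"):
                f,e=fit_can({k:q["pixels"].astype(np.uint8)},L,[*world(*p,c,d),y]); print(t,k,inline(f,c,d),"askew",f[2]-y,q["confidence"],int(q["pixels"].sum()))
ims=[camera("top"),camera("side")]
for t in sys.argv[2:]: meas(t)
f=lambda m:cv2.resize(m,(400,400),interpolation=cv2.INTER_CUBIC)
cv2.imwrite(f"pics/{sys.argv[1]}.png",np.hstack([f(ims[1][175:255,275:355]),f(ims[0][160:280,300:420])]))
E
python3 look.py v4 long_can
```

```text
8.1 [362.91051493 -84.2133621  135.21358771] [-218.16881124   51.69830799]
long_can top [ 0.82821515 50.44595853] askew 0.02284679318019811 0.89 550
long_can side [-1.19375445 50.04988968] askew -0.009236461903442628 0.57 278
```

View pics/v4.png

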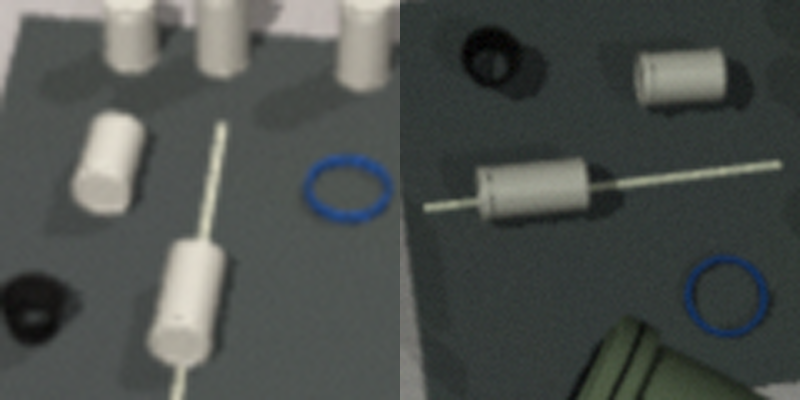

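The long can lies on the line: the top camera gives +0.8 mm and the side camera −1.2 mm, and the line shows at both its ends. Next is the short can, from its far side.

Emit:
move_arm([
  [-0.49, [0.3, 0.1, -0.2], [0, 0, 0]],
  [-0.49, [0.35, 0.12, 0], [0, 0, 0]],
  [-0.49, [0.35, 0.12, 0], [0, 0, 0]],
  [-0.49, [0.35, 0.12, 0], [0, 0, 0]],
  [-0.49, [0.35, 0.12, 0], [0, 0, 0]],
  [-0.49, [0.35, 0.12, 0], [0, 0, 0]],
  [-0.49, [0.35, 0.12, 0], [0, 0, 0]],
  [-0.49, [0.32, 0.09, 0], [0, 0, 0]],
  [-0.49, [0, 0, 0], [0, 0, 0]],
  [-0.49, [0, 0, 0], [0, 0, 0]],
])

```text
time: 9.55
ee_pos: [702.9, -141.5, 155.3]
tool_rot: [0.997, 0.077, -0.002, -0.001]
contact_force: [-0.4, 0.5, 0.5]
width: 24.1
finger_force: 0.0
```

```bash
python3 look.py v5 short_can
```

```text
9.55 [ 702.85904142 -141.45863801  155.31579236] [109.1300481 -56.5490123]
short_can side [ 61.76152728 -59.55927053] askew -0.06916753429204925 0.73 218
```

Emit:
move_arm([
  [-0.49, [0, 0.015, 0.3], [0, 0, 0]],
  [-0.49, [0, 0, 0.3], [0, 0, 0]],
  [-0.49, [0, 0, 0.3], [0, 0, 0]],
  [-0.49, [0, 0, 0.2], [0, 0, 0]],
  [-0.49, [0, 0, 0.075], [0, 0, 0]],
  [-0.49, [0, 0, 0], [0, 0, 0]],
  [-0.49, [-0.03, 0, 0], [0, 0, 0]],
  [-0.49, [-0.03, 0, 0], [0, 0, 0]],
  [-0.49, [-0.03, 0, 0], [0, 0, 0]],
  [-0.49, [-0.03, 0, 0], [0, 0, 0]],
  [-0.49, [-0.03, 0, 0], [0, 0, 0]],
  [-0.49, [-0.02, 0, 0], [0, 0, 0]],
])

```text
time: 11.25
ee_pos: [683.5, -147.2, 17.0]
tool_rot: [0.997, 0.076, -0.0, -0.0]
contact_force: [0.3, -0.2, 0.4]
width: 23.7
finger_force: 0.0
```

```bash
python3 look.py v6 short_can
```

```text
11.25 [ 683.46120017 -147.17936866   17.01076893] [ 89.08808995 -59.25510347]
short_can side [ 60.49415293 -57.09642842] askew -0.052863389782095815 0.51 200
```

View pics/v6.png

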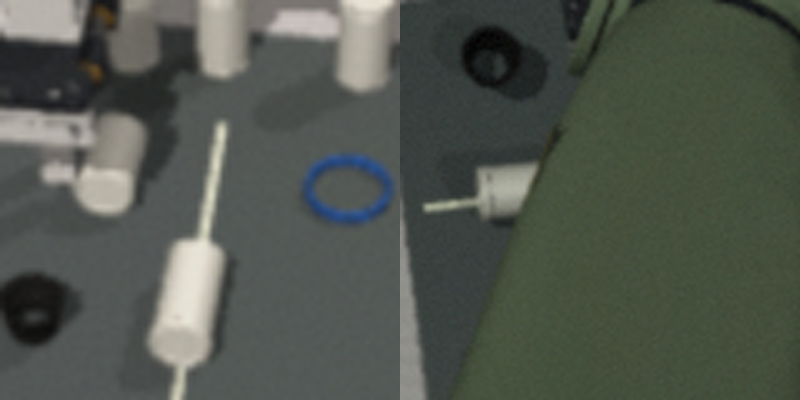

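In the side view the fingers touch the short can, crop (110,165), from behind at mid-height, and the long can is undisturbed. I'll roll it on slowly.

Emit:
move_arm([
  [-0.49, [-0.03, 0, 0.02], [0, 0, 0]],
  [-0.49, [-0.03, 0, 0], [0, 0, 0]],
  [-0.49, [-0.03, 0, 0], [0, 0, 0]],
  [-0.49, [-0.03, 0, 0], [0, 0, 0]],
  [-0.49, [-0.03, 0, 0], [0, 0, 0]],
  [-0.49, [-0.03, 0, 0], [0, 0, 0]],
  [-0.49, [-0.03, 0, 0], [0, 0, 0]],
  [-0.49, [-0.03, 0, 0], [0, 0, 0]],
  [-0.49, [-0.03, 0, 0], [0, 0, 0]],
  [-0.49, [-0.03, 0, 0], [0, 0, 0]],
  [-0.49, [0, 0, 0], [0, 0, 0]],
  [-0.49, [0, 0, 0], [0, 0, 0]],
])

```text
time: 12.95
ee_pos: [648.3, -152.6, 14.7]
tool_rot: [0.997, 0.076, 0.0, 0.0]
contact_force: [0.3, -0.3, 0.4]
width: 23.6
finger_force: 0.0
```

```bash
python3 look.py v7 short_can
```

```text
12.95 [ 648.29109369 -152.64532622   14.71750724] [ 53.49581755 -59.31223374]
short_can side [ 20.74458236 -55.52766544] askew -0.06004725843062597 0.72 221
```

Emit:
move_arm([
  [-0.49, [-0.025, 0, 0], [0, 0, 0]],
  [-0.49, [-0.025, 0, 0], [0, 0, 0]],
  [-0.49, [-0.025, 0, 0], [0, 0, 0]],
  [-0.49, [-0.025, 0, 0], [0, 0, 0]],
  [-0.49, [-0.025, 0, 0], [0, 0, 0]],
  [-0.49, [0, 0, 0], [0, 0, 0]],
  [-0.49, [0, 0, 0], [0, 0, 0]],
  [-0.49, [0.1, 0, 0], [0, 0, 0]],
  [-0.49, [0.2, 0, 0], [0, 0, 0]],
  [-0.49, [0, 0, -0.4], [0, 0, 0]],
  [-0.49, [0, 0, -0.4], [0, 0, 0]],
  [-0.49, [0, 0, -0.2], [0, 0, 0]],
])

```text
time: 14.65
ee_pos: [671.8, -149.8, 138.6]
tool_rot: [0.997, 0.077, 0.003, 0.001]
contact_force: [0.0, 0.6, 0.7]
width: 24.3
finger_force: 0.0
```

Emit:
move_arm([
  [-0.49, [-0.3, 0, 0], [0, 0, 0]],
  [-0.49, [-0.35, 0, 0], [0, 0, 0]],
  [-0.49, [-0.35, 0, 0], [0, 0, 0]],
  [-0.49, [-0.35, 0, 0], [0, 0, 0]],
  [-0.49, [-0.35, 0, 0], [0, 0, 0]],
  [-0.49, [-0.35, 0, 0], [0, 0, 0]],
  [-0.49, [-0.3, 0, 0], [0, 0, 0]],
])

```text
time: 15.52
ee_pos: [389.8, -192.7, 135.1]
tool_rot: [0.997, 0.076, 0.0, 0.0]
contact_force: [0.3, -0.7, 0.6]
width: 24.2
finger_force: 0.0
```

```bash
python3 look.py v8 short_can long_can
```

```text
15.525 [ 389.75514672 -192.71439078  135.14678325] [-208.12656619  -59.62222539]
short_can top [ 10.47962289 -56.11578048] askew 0.02377248504049856 0.86 361
short_can side [  8.67860501 -60.69907326] askew -0.01840394176883353 0.45 231
long_can top [ 0.937382   51.67265221] askew 0.0008069750231858297 0.79 525
long_can side [-1.10813054 49.87849167] askew -0.05151651212509201 0.56 263
```

View pics/v8.png

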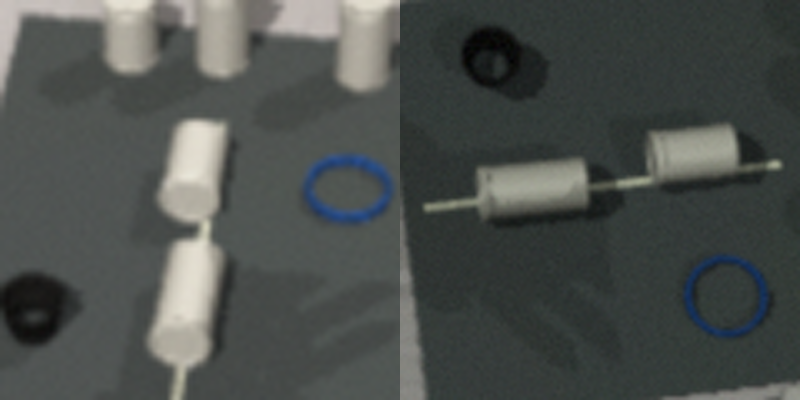

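The short can is now parallel to the line and about 9.6 mm short of it, and the long can is still in place. One more gentle push should do it.

Emit:
move_arm([
  [-0.49, [0.3, 0, 0], [0, 0, 0]],
  [-0.49, [0.35, 0, 0], [0, 0, 0]],
  [-0.49, [0.35, 0, 0], [0, 0, 0]],
  [-0.49, [0.35, 0, 0], [0, 0, 0]],
  [-0.49, [0.35, 0, 0], [0, 0, 0]],
  [-0.49, [0.35, 0, 0], [0, 0, 0]],
  [-0.49, [0.2, 0, 0], [0, 0, 0]],
  [-0.49, [0.05, 0, 0.2], [0, 0, 0]],
  [-0.49, [0, 0, 0.35], [0, 0, 0]],
  [-0.49, [0, 0, 0.3], [0, 0, 0]],
  [-0.49, [0, 0, 0.16], [0, 0, 0]],
  [-0.49, [0, 0, 0], [0, 0, 0]],
])

```text
time: 17.32
ee_pos: [660.7, -149.6, 10.5]
tool_rot: [0.997, 0.076, -0.002, -0.001]
contact_force: [0.3, 0.7, -0.7]
width: 24.2
finger_force: 0.0
```

```bash
python3 look.py v9 short_can
```

```text
17.325 [ 660.73179288 -149.56436429   10.51306834] [ 66.26025082 -58.15786344]
short_can side [  8.25619511 -58.96641306] askew -0.009336065749164124 0.77 214
```

Emit:
move_arm([
  [-0.49, [-0.03, 0, -0.03], [0, 0, 0]],
  [-0.49, [-0.03, 0, 0], [0, 0, 0]],
  [-0.49, [-0.03, 0, 0], [0, 0, 0]],
  [-0.49, [-0.03, 0, 0], [0, 0, 0]],
  [-0.49, [-0.03, 0, 0], [0, 0, 0]],
  [-0.49, [-0.03, 0, 0], [0, 0, 0]],
  [-0.49, [0, 0, 0], [0, 0, 0]],
  [-0.49, [0, 0, 0], [0, 0, 0]],
])

```text
time: 18.52
ee_pos: [641.7, -153.6, 17.1]
tool_rot: [0.997, 0.076, 0.0, 0.0]
contact_force: [0.4, -0.9, -0.5]
width: 24.2
finger_force: 0.0
```

```bash
python3 look.py v10 short_can
```

```text
18.525 [ 641.73077071 -153.64071896   17.06383195] [ 46.86042229 -59.29899219]
short_can side [  8.02049003 -61.07001266] askew -0.018558522055491578 0.48 220
```

46.9 → 29.4 mm leaves 17.5 mm, which is 0.146 units.

Emit:
move_arm([
  [-0.49, [-0.025, 0, 0.01], [0, 0, 0]],
  [-0.49, [-0.025, 0, 0], [0, 0, 0]],
  [-0.49, [-0.025, 0, 0], [0, 0, 0]],
  [-0.49, [-0.025, 0, 0], [0, 0, 0]],
  [-0.49, [-0.025, 0, 0], [0, 0, 0]],
  [-0.49, [-0.02, 0, 0], [0, 0, 0]],
  [-0.49, [0, 0, 0], [0, 0, 0]],
  [-0.49, [0, 0, 0], [0, 0, 0]],
  [-0.49, [0.1, 0, 0], [0, 0, 0]],
  [-0.49, [0.2, 0, 0], [0, 0, 0]],
  [-0.49, [0, 0, -0.4], [0, 0, 0]],
  [-0.49, [0, 0, -0.4], [0, 0, 0]],
])

```text
time: 20.23
ee_pos: [660.4, -150.2, 111.5]
tool_rot: [0.997, 0.077, -0.001, -0.001]
contact_force: [0.5, -0.4, 0.3]
width: 24.4
finger_force: 0.0
```

Emit:
move_arm([
  [-0.49, [0, 0, -0.3], [0, 0, 0]],
  [-0.49, [-0.35, 0, 0], [0, 0, 0]],
  [-0.49, [-0.35, 0, 0], [0, 0, 0]],
  [-0.49, [-0.35, 0, 0], [0, 0, 0]],
  [-0.49, [-0.35, 0, 0], [0, 0, 0]],
  [-0.49, [-0.35, 0, 0], [0, 0, 0]],
  [-0.49, [-0.35, 0, 0], [0, 0, 0]],
  [-0.49, [0, 0, 0], [0, 0, 0]],
])

```text
time: 21.22
ee_pos: [409.6, -189.2, 147.9]
tool_rot: [0.997, 0.075, -0.0, -0.0]
contact_force: [0.2, -0.2, -0.8]
width: 24.3
finger_force: 0.0
```

```bash
python3 look.py v11 short_can long_can
```

```text
21.225 [ 409.57180411 -189.1506924   147.89120775] [-187.9984939   -59.11176162]
short_can top [  2.55720458 -56.16116037] askew 0.015893949201165825 0.66 413
short_can side [ -0.15130541 -59.92521437] askew -0.01870378282198737 0.52 205
long_can top [ 1.85686439 51.05033135] askew 0.040679065387762225 0.68 489
long_can side [-1.15341088 50.60490999] askew 0.014716433771679416 0.49 299
```

View pics/v11.png

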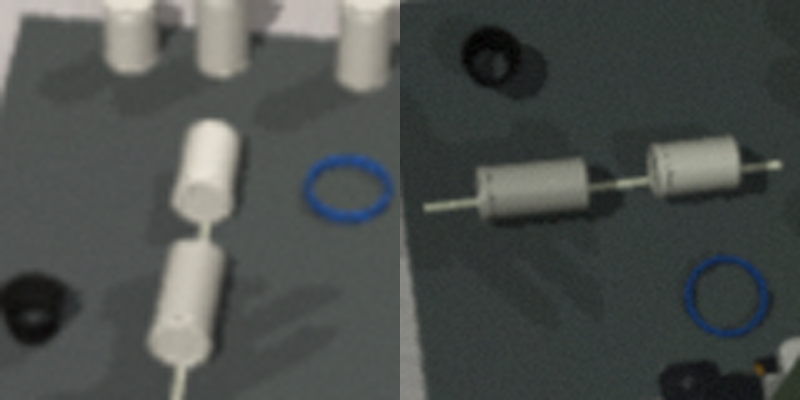

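Both cans look right. As a last check I'll average several frames and compare each can with the line as seen by the same camera.

```bash
cat > fin.py <<'E'
from m2 import *
l=np.load("line.npy");c,d=l[:2],l[2:];y=np.arctan2(d[1],d[0]);a=np.linspace(0,2*np.pi,40)
def hull(k,p,L):
    u=np.array([np.cos(p[2]),np.sin(p[2]),0]);v=np.array([-u[1],u[0],0])
    return cv2.convexHull(proj(k,[np.array([p[0],p[1],22])+s*L/2*u+18*(np.cos(t)*v+np.sin(t)*np.array([0,0,1])) for s in(-1,1) for t in a]).astype(np.float32))
from scipy.optimize import minimize
for k in("top","side"):
    g=np.mean([camera(k).min(2).astype(float) for _ in range(8)],0)
    # visible line pieces: centroids across the predicted line
    P=[]
    for s in [*range(-118,-88,2),*range(-24,10,2),*range(92,118,2)]:
        w=np.arange(-9,9.1,.5); px=proj(k,[[*world(q,s,c,d),4] for q in w]).astype(np.float32)
        v=cv2.remap(g.astype(np.float32),px[:,0],px[:,1],cv2.INTER_LINEAR).ravel(); v=np.clip(v-np.median(v)-12,0,None)
        if 60<v.sum() and (v>0).sum()<16: P.append([s,(v*w).sum()/v.sum()])
    P=np.array(P); f=np.polyfit(*P.T,1); print(k,"line offset at +51,-58:",np.polyval(f,[51,-58]),"slope",f[0],len(P))
    for n,L,b in(("long",70,51.),("short",54,-58.)):
        S=8
        def cost(q):
            h=hull(k,[*world(q[0],q[1],c,d),y+q[2]],L); x0=(h.min((0,1))-6).astype(int);x1=(h.max((0,1))+6).astype(int)
            m=np.zeros(((x1[1]-x0[1])*S,(x1[0]-x0[0])*S),np.uint8); cv2.fillPoly(m,[np.round((h-x0+.5)*S).astype(np.int32)],255)
            m=cv2.resize(m,None,fx=1/S,fy=1/S,interpolation=cv2.INTER_AREA).astype(float).ravel()
            t=g[x0[1]:x1[1],x0[0]:x1[0]].ravel(); t=np.clip((t-50)/60,0,1) if k=="top" else np.clip((t-90)/60,0,1)
            return -np.corrcoef(m,t)[0,1]
        o=minimize(cost,[0,b,0],method="Nelder-Mead",options=dict(initial_simplex=[[0,b,0],[4,b,0],[0,b+4,0],[0,b,.08]]))
        print(k,n,np.round(o.x,3),"rel. across",round(o.x[0]-np.polyval(f,b),2),o.fun)
print(r.get_state()["time"])
E
python3 fin.py
```

```text
top line offset at +51,-58: [0.02355298 0.28598395] slope -0.0024076235503338733 41
top long [2.0270e+00 5.0114e+01 1.5000e-02] rel. across 2.0 -0.8716532456074557
top short [ 2.6330e+00 -5.7796e+01  6.0000e-03] rel. across 2.35 -0.90437922988691
side line offset at +51,-58: [-1.00934953 -0.82315089] slope -0.001708244353805491 18
side long [ 8.7800e-01  5.0721e+01 -5.0000e-03] rel. across 1.89 -0.8263602666895761
side short [ 1.9940e+00 -5.9625e+01 -4.0000e-03] rel. across 2.82 -0.9312233155207279
22.325
```

Both cans are parallel to the line within 0.02 rad. The long can is about 1–2 mm off and the short about 2–2.5 mm. There is time for a small nudge of the short can.

Emit:
move_arm([
  [-0.49, [0.35, 0, 0], [0, 0, 0]],
  [-0.49, [0.35, 0, 0], [0, 0, 0]],
  [-0.49, [0.35, 0, 0], [0, 0, 0]],
  [-0.49, [0.35, 0, 0], [0, 0, 0]],
  [-0.49, [0.35, 0, 0], [0, 0, 0]],
  [-0.49, [0.35, 0, 0], [0, 0, 0]],
  [-0.49, [0, 0, 0], [0, 0, 0]],
  [-0.49, [0, 0, 0.35], [0, 0, 0]],
  [-0.49, [0, 0, 0.35], [0, 0, 0]],
  [-0.49, [0, 0, 0.3], [0, 0, 0]],
  [-0.49, [0, 0, 0.1], [0, 0, 0]],
  [-0.49, [0, 0, 0], [0, 0, 0]],
])

```text
time: 23.82
ee_pos: [659.1, -150.8, 15.5]
tool_rot: [0.997, 0.076, -0.001, -0.0]
contact_force: [0.5, 0.2, 0.4]
width: 24.0
finger_force: 0.0
```

Emit:
move_arm([
  [-0.49, [-0.03, 0, 0], [0, 0, 0]],
  [-0.49, [-0.03, 0, 0], [0, 0, 0]],
  [-0.49, [-0.03, 0, 0], [0, 0, 0]],
  [-0.49, [-0.03, 0, 0], [0, 0, 0]],
  [-0.49, [-0.03, 0, 0], [0, 0, 0]],
  [-0.49, [0, 0, 0], [0, 0, 0]],
  [-0.49, [0, 0, 0], [0, 0, 0]],
])

```text
time: 24.7
ee_pos: [642.3, -153.5, 15.8]
tool_rot: [0.997, 0.076, 0.0, -0.0]
contact_force: [0.5, -0.9, 0.4]
width: 23.9
finger_force: 0.0
```

```bash
python3 - <<'E'
from m2 import *
l=np.load("line.npy");s=r.get_state();print(s["time"],s["ee_pos"],inline(s["ee_pos"],l[:2],l[2:]))
E
```

```text
24.7 [ 642.28599574 -153.53130098   15.81704006] [ 47.42582707 -59.27523122]
```

Emit:
move_arm([
  [-0.49, [-0.03, 0, 0], [0, 0, 0]],
  [-0.49, [-0.03, 0, 0], [0, 0, 0]],
  [-0.49, [-0.025, 0, 0], [0, 0, 0]],
  [-0.49, [-0.025, 0, 0], [0, 0, 0]],
  [-0.49, [-0.02, 0, 0], [0, 0, 0]],
  [-0.49, [-0.02, 0, 0], [0, 0, 0]],
  [-0.49, [-0.014, 0, 0], [0, 0, 0]],
  [-0.49, [0, 0, 0], [0, 0, 0]],
  [-0.49, [0, 0, 0], [0, 0, 0]],
  [-0.49, [0.1, 0, 0], [0, 0, 0]],
  [-0.49, [0.2, 0, 0], [0, 0, 0]],
  [-0.49, [0, 0, -0.4], [0, 0, 0]],
])

```text
time: 26.2
ee_pos: [655.8, -149.0, 57.8]
tool_rot: [0.997, 0.077, -0.005, -0.003]
contact_force: [0.6, 0.1, -0.5]
width: 23.8
finger_force: 0.0
```

Emit:
move_arm([
  [-0.49, [0, 0, -0.4], [0, 0, 0]],
  [-0.49, [0, 0, -0.3], [0, 0, 0]],
  [-0.49, [-0.35, 0, 0], [0, 0, 0]],
  [-0.49, [-0.35, 0, 0], [0, 0, 0]],
  [-0.49, [-0.35, 0, 0], [0, 0, 0]],
  [-0.49, [-0.35, 0, 0], [0, 0, 0]],
  [-0.49, [-0.35, 0, 0], [0, 0, 0]],
  [-0.49, [-0.35, 0, 0], [0, 0, 0]],
  [-0.49, [0, 0, 0], [0, 0, 0]],
])

```text
time: 27.32
ee_pos: [407.9, -189.4, 147.9]
tool_rot: [0.997, 0.075, -0.0, -0.0]
contact_force: [0.8, -0.0, -0.2]
width: 23.8
finger_force: 0.0
```

```bash
python3 fin.py; python3 look.py v12 short_can long_can
```

```text
top line offset at +51,-58: [0.01957325 0.29468637] slope -0.002523973636139039 41
top long [2.1990e+00 5.0326e+01 1.1000e-02] rel. across 2.18 -0.8738469816249709
top short [ 2.386e+00 -5.769e+01  1.900e-02] rel. across 2.09 -0.9056668749499786
side line offset at +51,-58: [-1.00072807 -0.8121963 ] slope -0.0017296492293256964 18
side long [ 8.7800e-01  5.0721e+01 -5.0000e-03] rel. across 1.88 -0.8276056769293698
side short [ 2.0960e+00 -5.9513e+01  1.5000e-02] rel. across 2.91 -0.932914703328328
28.125
28.125 [ 409.3076115  -189.39858131  147.81775465] [-188.29729272  -59.31661745]
short_can top [  2.656168   -57.15400181] askew -0.0026275365089316605 0.97 430
short_can side [  0.86148957 -61.79026747] askew -0.013848218304914228 0.68 212
long_can top [ 1.4095465  51.12692237] askew -0.02793211714979238 0.83 528
long_can side [-1.22459329 50.88663565] askew -0.02810878007458606 0.65 298
```

View pics/v12.png

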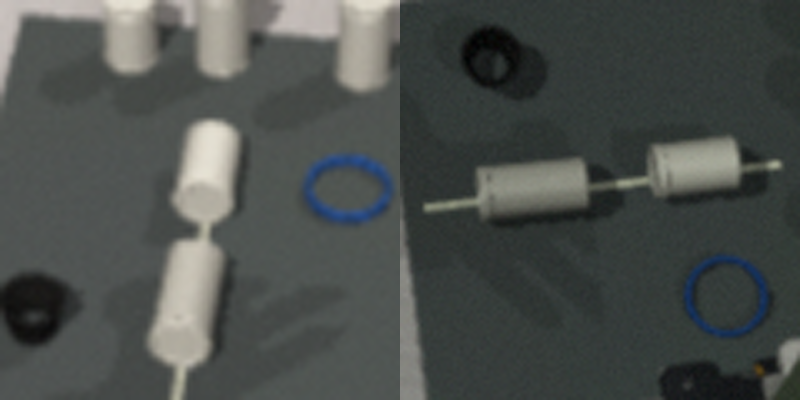

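The nudge only just reached the can, which is still about 2 mm off. One slightly deeper, slow nudge.

Emit:
move_arm([
  [-0.49, [0.35, 0, 0], [0, 0, 0]],
  [-0.49, [0.35, 0, 0], [0, 0, 0]],
  [-0.49, [0.35, 0, 0], [0, 0, 0]],
  [-0.49, [0.35, 0, 0], [0, 0, 0]],
  [-0.49, [0.35, 0, 0], [0, 0, 0]],
  [-0.49, [0.35, 0, 0], [0, 0, 0]],
  [-0.49, [0, 0, 0], [0, 0, 0]],
  [-0.49, [0, 0, 0.35], [0, 0, 0]],
  [-0.49, [0, 0, 0.35], [0, 0, 0]],
  [-0.49, [0, 0, 0.3], [0, 0, 0]],
  [-0.49, [0, 0, 0.1], [0, 0, 0]],
  [-0.49, [0, 0, 0], [0, 0, 0]],
])

```text
time: 29.92
ee_pos: [657.5, -151.1, 15.5]
tool_rot: [0.997, 0.076, -0.001, -0.0]
contact_force: [-0.1, 0.1, -0.5]
width: 23.7
finger_force: 0.0
```

Emit:
move_arm([
  [-0.49, [-0.03, 0, 0], [0, 0, 0]],
  [-0.49, [-0.03, 0, 0], [0, 0, 0]],
  [-0.49, [-0.03, 0, 0], [0, 0, 0]],
  [-0.49, [-0.03, 0, 0], [0, 0, 0]],
  [-0.49, [-0.03, 0, 0], [0, 0, 0]],
  [-0.49, [-0.03, 0, 0], [0, 0, 0]],
  [-0.49, [-0.03, 0, 0], [0, 0, 0]],
  [-0.49, [0, 0, 0], [0, 0, 0]],
  [-0.49, [0, 0, 0], [0, 0, 0]],
])

```text
time: 31.05
ee_pos: [633.6, -154.9, 15.9]
tool_rot: [0.997, 0.076, 0.0, 0.0]
contact_force: [-0.1, -0.2, -0.8]
width: 24.2
finger_force: 0.0
```

```bash
python3 - <<'E'
from m2 import *
l=np.load("line.npy");s=r.get_state();print(s["time"],s["ee_pos"],inline(s["ee_pos"],l[:2],l[2:]))
E
```

```text
31.05 [ 633.55631627 -154.9018373    15.85873442] [ 38.58926094 -59.30306551]
```

Emit:
move_arm([
  [-0.49, [-0.025, 0, 0], [0, 0, 0]],
  [-0.49, [-0.025, 0, 0], [0, 0, 0]],
  [-0.49, [-0.02, 0, 0], [0, 0, 0]],
  [-0.49, [-0.016, 0, 0], [0, 0, 0]],
  [-0.49, [-0.016, 0, 0], [0, 0, 0]],
  [-0.49, [0, 0, 0], [0, 0, 0]],
  [-0.49, [0, 0, 0], [0, 0, 0]],
])

```text
time: 31.92
ee_pos: [621.5, -156.7, 15.9]
tool_rot: [0.997, 0.076, 0.0, 0.0]
contact_force: [0.1, 0.4, -0.5]
width: 23.9
finger_force: 0.0
```

Emit:
move_arm([
  [-0.49, [0.1, 0, 0], [0, 0, 0]],
  [-0.49, [0.2, 0, 0], [0, 0, 0]],
  [-0.49, [0, 0, -0.4], [0, 0, 0]],
  [-0.49, [0, 0, -0.4], [0, 0, 0]],
  [-0.49, [0, 0, -0.3], [0, 0, 0]],
  [-0.49, [-0.35, 0, 0], [0, 0, 0]],
  [-0.49, [-0.35, 0, 0], [0, 0, 0]],
  [-0.49, [-0.35, 0, 0], [0, 0, 0]],
  [-0.49, [-0.35, 0, 0], [0, 0, 0]],
  [-0.49, [-0.35, 0, 0], [0, 0, 0]],
  [-0.49, [-0.35, 0, 0], [0, 0, 0]],
  [-0.49, [0, 0, 0], [0, 0, 0]],
])

```text
time: 33.42
ee_pos: [406.5, -189.6, 147.9]
tool_rot: [0.997, 0.075, -0.0, -0.0]
contact_force: [0.8, 0.5, -0.2]
width: 24.1
finger_force: 0.0
```

```bash
python3 fin.py; python3 look.py v13 short_can long_can
```

```text
top line offset at +51,-58: [-0.03142797  0.03586363] slope -0.0006173541824513694 41
top long [2.0270e+00 5.0114e+01 1.5000e-02] rel. across 2.06 -0.8723304542428876
top short [ 7.3200e-01 -5.7825e+01  3.7000e-02] rel. across 0.7 -0.9058965281132608
side line offset at +51,-58: [-1.00282858 -0.81952947] slope -0.0016816431708010571 18
side long [ 8.7800e-01  5.0721e+01 -5.0000e-03] rel. across 1.88 -0.8277549528237067
side short [-1.1800e-01 -5.9904e+01  2.7000e-02] rel. across 0.7 -0.9305388059320566
34.225
34.225 [ 407.86902787 -189.60031902  147.8034989 ] [-189.74982516  -59.29736842]
short_can top [  1.04864687 -55.76122882] askew 0.02992914611187425 0.79 445
short_can side [ -2.17959867 -60.8048809 ] askew 0.028292244757702756 0.61 186
long_can top [ 1.4842497  51.39906763] askew -0.03902620824312497 0.97 547
long_can side [-2.27594544 49.61600153] askew -0.0027391704362458302 0.86 282
```

```bash
python3 -c "
from rig import r;print(r.close_job())"
```

```text
the job is handed in; nothing more can be done
None
```

Both film canisters now lie in a row over the white line, the long one within about 2 mm of it and the short one within about 1 mm, each about 0.03 rad or less askew; only the fingertips pushed them, nothing else was touched, and the job was handed in at about 34 s.

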